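Wedge the gel cassette flush in the electrophoresis cell

ROBOT

A 6-joint arm with a two-finger parallel gripper is mounted at the origin on a cart in front of the work surface, level with it; the furniture and walls round the work are solid. World frame = base frame: x ahead of the robot, y to its left, z up, the work surface at z = 0. Lengths are in m, angles in rad, forces in N, time in s.
With the tool pointing down it reaches from about 0.425 to 1.125 m from the base axis. Payload 14.9 kg.
Tool frame: the origin (TCP) lies on the centre line of the jaws, within the pads' length; the fingertips stand 11 mm ahead of it and the grasp point (between the pads) lies 8 mm behind it; z points along the fingers, y is the line along which they close (so a half turn about z gives the same grasp; the last joint's range is limited). The gripper opens to 91 mm and grips with 3 to 60 N. Pads are 32 mm wide; open, the fingers measure 118 mm over their backs; the gripper's body (76 mm by 178 mm) begins 60 mm behind the grasp point.
Start: joints at [1.302, 0.379, 1.734, -0, 1.028, -0.033], TCP at [0.164, 0.681, 0.201] pointing down, gripper open.
Joint ranges: [-2.77, 2.77], [-0.74, 2.19], [0, 2.66], [-1.06, 4.2], [0.31, 2.87], [-3.08, 3.08]. Speed limits (rad/s): [1.89, 1.89, 2.39, 3.14, 3.14, 3.14].

INTERFACE

Orientations are given as a unit quaternion [x, y, z, w].
In Python, from station import readout, get_image, calibration, order, finder gives the robot as it stands. The module is installed in compiled form; this text tells all that it offers.
- The arm moves only by the tool jog_arm, never from a script. Its argument "steps" is a list of rows, each a list of 3 entries, a list of its own where there are three numbers: the finger opening in mm, from 0 to 91.2, then the shift along the tool's x, y, z in mm, then the turn, a rotation vector about the tool's x, y, z in degrees. In form: [[claw, [dx, dy, dz], [ax, ay, az]], ...]. A call has exactly 8 rows; each row shifts and turns the commanded pose from where the row before left it, along the tool's axes as they then stand; what a row does not reach is not made up. A row lasts 1/8 s, in which the tool goes at most 62.5 mm and 10.7 degrees, less where a joint would pass 70% of its speed; a pose out of reach is approached as far as the arm can. A call is refused whole if a number of a shift passes 62.5 or a number of a turn 10.7, either way. A call with a gripper value outside its range is refused whole. The fingers move at their own pace and stop on an object; "squeeze" is the grip in N (left out, the last holds). Time passes only in rows, so rows that do not move let the fingers close, or fill a call up. It gives the time, the measured TCP pose, the force, the opening and the grip force at its end, in the units of the state.
- readout.read_state(): the state, without advancing time (a new reading comes with each control period).
- get_image(name): name is "side" or "top"; returns the picture (400x640x3 uint8, red, green, blue); there is no depth.
- calibration(name): a dict with "vfov" (degrees; the focal length in pixels is half the picture's height over the tangent of half this angle, whatever the lens; pixels are square), "cx", "cy" (the principal point, pixels), "k1" (the pictures are not rectified: a ray, as slopes to the right and down, at radius r is drawn at 1 + k1 r^2 times it, then the intrinsics apply), "view" (4x4, takes a point from world to camera coordinates). Camera axes: x right, y down, z forward; pixel columns grow to the right and rows downward; lengths in m; the calibration is good to about 2 mm. A picture is of the moment at which its call begins. calibration takes no time and is no camera call.
- order.job_done(): hands the job in; it is judged then, once.
Trained networks look in the newest picture that a camera, given by its name, has taken for a name from the list of things; names that differ only in an ending like _2 or _b are one class to them, and where a whole thing is asked for, a point or a joint stands for the part that bears it (a point fixed in the world has none). Each returns a list of dicts, best first, with "p" (0 to 1); they miss things now and then, are a little off and sometimes report something else, mostly with a low value. They report only what shows in the picture. A call takes as long as a camera call. They do not tell look-alikes from the thing itself.
- finder.regions_of(target, camera): "pixels" (400x640 bool, what is visible of it) and "xy" ([column, row] in pixels, amid what is visible of it).
- finder.landmark_of(target, camera): "xy" ([column, row] in pixels: a listed point, or the origin of a listed thing).
The state is a dict: "time_s": time; "joint_pos": joint angles; "dq": joint speeds; "joint_efforts": joint torques, N m; "tcp_pos": TCP position; "tool_rot": TCP orientation; "ft_force": force on the tool from outside, world axes, zero at the start; "torque": the same for the moment, N m; "grip_width": finger opening in m; "gripper_force": force on a finger pad.
Only numpy, scipy, OpenCV 4.12 (cv2) and the standard library are available. Lean on these libraries where they do the work, as an engineer would, in place of code of your own. Each camera call takes 0.05 s, during which the arm holds its last target. There are 200 camera calls.

TASK

Set up the gel cell: press the hinged strap down over the core until its catch clicks and holds it shut, then take the loose wedge by its tab and slide it straight down into the only gap wide enough for it, between the loose cassette and the sloping wall (never force it in on the dam's side), until it presses the cassette flat and flush against the core. Finish still holding the wedge and pushing it down, firmly but not hard, so that the cassette stays pressed: do not let go. Leave the other things on the table where they are.

Things in the scene. Friction and masses are not known exactly. Their poses are not given: they have to be found in the camera images.
- cell: Gel cell, fixed: clear open-topped tank 116 (x) x 108 (y) mm, long walls 102 mm high, end walls 89 mm, inner floor at 6 mm. Origin: centre of its underside; z up. The core stands in the middle; on its -x and +x sides lies one V-shaped chamber each, 98 mm long in y. One holds the loose cassette, the other the dam; which is which differs from start to start.
- core: Fixed in the cell: light grey block 96 mm long (y), top 91 mm above the table; origin and axes as the cell's. Its two faces carry rubber gaskets and lean 5 degrees inward going up: 18 mm from the mid-plane at the floor, 10.6 mm at the top. Opposite each is a sloping wall plate leaning 5 degrees outward: 44 mm from the mid-plane at the floor, 52 mm at its top, 98 mm above the table.
- strap (a joint): Hinged strap over the core: grey bar 14 mm wide, 5 mm thick, 106 mm long, along the cell's y, hinge at the +y end, free end at -y. 0 = shut (level, top 98 mm above the table), grows as the free end swings up (rad; starts 0.55 to 0.75). A weak spring opens it; in the last 0.1 rad a catch resists with about 4 N at the free end, clicks and holds it shut. Open, it obstructs a gripper above.
- strap_hinge (a point): Middle of the strap's hinge axis, 95 mm above the table, 53 mm from the cell's centre along its +y.
- strap_pad (a point): On top of the strap's ribbed thumb pad (20 x 30 mm), 80 mm from the hinge axis; moves with the strap. Press down on the strap 55 to 90 mm from the hinge. A catch post, 103 mm high, stands 11 mm beyond the free end.
- cassette: Gel cassette: flat white plate with a window, 8 mm thick (x), 90 mm wide (y), 80 mm high, 90 g, standing loose and upright in one chamber, 1 to 2.5 mm from the foot of the core. Origin: centre of its underside. When flush it leans 5 degrees onto the core's face.
- cassette_top (a point): Middle of the cassette's upper edge, 80 mm above its origin; about 15 mm from the cell's mid-plane when flush. At the start the open mouth between this edge and the wall plate is some 23 mm wide, centred about 39 mm from the mid-plane: the wedge's foot goes in there, and as it goes down the slopes bring it to 35 mm and tip the cassette onto the core.
- dam: Buffer dam, fixed in the other chamber: white block against the core with a 31 x 92 mm lip on top, 97 mm above the table, that leaves a slot of only 13 mm to the sloping wall: too narrow for the wedge. Origin: centre of its underside, 23.75 mm from the cell's mid-plane.
- wedge: Tension wedge, loose, grey, about 160 g, upright on the table. Origin: centre of its underside. 80 mm wide (y), 85 mm high; 14 mm thick (x) at its bevelled foot, 21 mm at 6 mm up, 35 mm at the top; symmetric, so either way round fits, its y along the cell's y. Home beside the cassette, its centre is 35 mm from the cell's mid-plane and its underside about 16 mm above the table, clear of the floor.
- wedge_tab (a point): Middle of the wedge's finger tab, 108 mm above the wedge's underside: grip across its 14 mm (x); 46 mm wide (y), from 85 to 125 mm up. The wedge slides easily on the smooth plastic until it is tight; a downward push of 6 to 15 N then is plenty: the slopes multiply it about 1 to 4 times at the cassette, which cracks at 150 N.
- tally_counter: Hand tally counter, white, 52 x 53 x 22 mm, on the table: leave it alone. Origin: centre of its underside.
- sample_pot: Sample pot with a screw lid, 52 mm across, 59 mm high: leave it alone. Origin: centre of its underside.
- marker: Black marker, 133 mm long (own y), 16 mm high, lying on the table: leave it alone. Origin: centre of its underside.
- microscope: Microscope, fixed, to the right of the cell, 390 mm high: it fills about x 0.40 to 0.76 m, y -0.33 to -0.11 m of the table, so move around or above it. Origin: on the table under its middle.
Not all that is in view belongs to the job. Leave any green or yellow look-alike of the wedge alone.

How it is judged:
On the way, in this order (a step that is already met when the one before it is completed fails the run):
1. the strap is pressed shut over the core and its catch holds it (value of joint strap below 0.03 rad), for 0.2 s.
2. the wedge's foot has entered the gap beside the cassette ((((x of wedge in the frame of cell between -0.046 and -0.026 m and y of wedge in the frame of cell between -0.015 and 0.015 m and z of wedge in the frame of cell below 0.075 m) and x of cassette in the frame of cell below 0 m) or ((x of wedge in the frame of cell between 0.026 and 0.046 m and y of wedge in the frame of cell between -0.015 and 0.015 m and z of wedge in the frame of cell below 0.075 m) and x of cassette in the frame of cell above 0 m))), for 0.1 s.
At the end, for the whole second after the job is handed in: Strap shut (under 0.03 rad); wedge upright (4 degrees) beside the cassette, underside under 32 mm above the table, pressing it (over 2 N); cassette flush on the core (foot 2.5 mm, top 2 mm, over 2 N); fingers still on the wedge (over 2 N) (value of joint strap below 0.03 rad and ((x of cassette_top in the frame of cell between 0.013 and 0.017 m and x of cassette in the frame of cell between 0.0195 and 0.0245 m and x of wedge in the frame of cell between 0.029 and 0.041 m) or (x of cassette_top in the frame of cell between -0.017 and -0.013 m and x of cassette in the frame of cell between -0.0245 and -0.0195 m and x of wedge in the frame of cell between -0.041 and -0.029 m)) and z of wedge in the frame of cell below 0.032 m and angle between wedge's own z axis and vertical below 0.07 rad and angle between the y axis of wedge and the y axis of cell, either way round below 0.12 rad and contact force between wedge and cassette above 2 N and contact force between cassette and core above 2 N and contact force between the fingers and wedge above 2 N); the arm keeps its last pose, push and grip.
It fails at once if the tally counter, the sample pot or the marker is moved more than 30 mm (distance of any of tally_counter, sample_pot, marker from where it was at the start of the episode above 0.03 m).
It fails at once if the wedge is forced (over 12 N) against the dam (contact force between wedge and dam above 12 N).
It fails at once if the cassette is crushed against the core (over 150 N) (contact force between cassette and core above 150 N).
It also fails if it takes over 69 s, if anything falls off the work surface, if the arm or the gripper's body presses on something with over 40 N, if the wrist force passes 120 N, or if a joint passes its speed limit or range.

## Working session

There is one attempt and no reset: what is moved stays moved. The work goes in short steps, Python scripts to look and compute and a tool call to move; the robot and the scene stay as the last step left them, time stands still between calls to the robot, and variables do not carry over. Pictures are saved under pics/ and viewed, at most 10 in all, crops included, and the job is handed in when it is done.

Besides the shell and the picture viewer there is one more tool, called after ">>>" by a JSON object that holds its "op" and its "data". jog_arm: Moves the arm, as the interface text tells. Its arguments: {"type":"object","properties":{"steps":{"type":"array","items":{"type":"array"}},"squeeze":{"type":"number"}},"required":["steps"]}

```bash
mkdir -p pics; python3 - <<'E'
from station import readout,get_image,calibration
import cv2,numpy as np
for n in("side","top"):
    cv2.imwrite(f"pics/{n}0.png",get_image(n)[:,:,::-1])
    c=calibration(n);print(n,{k:(np.round(v,3).tolist()) for k,v in c.items()})
s=readout.read_state();print(s)
E
```

```text
side {'vfov': 56.872, 'cx': 317.212, 'cy': 196.824, 'k1': -0.039, 'view': [[-0.992, -0.126, -0.015, 0.578], [-0.033, 0.372, -0.928, 0.073], [0.123, -0.92, -0.373, 0.949], [0.0, 0.0, 0.0, 1.0]]}
top {'vfov': 46.736, 'cx': 327.26, 'cy': 198.853, 'k1': 0.038, 'view': [[0.121, -0.993, -0.0, 0.038], [-0.968, -0.118, -0.221, 0.59], [0.219, 0.027, -0.975, 1.057], [0.0, 0.0, 0.0, 1.0]]}
{'time_s': 0.1, 'joint_pos': array([ 1.30170665e+00,  3.79338880e-01,  1.73474227e+00, -2.17514175e-05,
        1.02845514e+00, -3.33259098e-02]), 'dq': array([-0.00140067, -0.0009454 ,  0.00013074,  0.00173359, -0.00065707,
        0.00155392]), 'joint_efforts': array([ 3.82119833e-03, -7.65036821e+01, -4.35298169e+01,  6.52544224e-02,
        3.97960085e-02, -4.92429308e-05]), 'tcp_pos': array([0.1634405 , 0.68027405, 0.20015605]), 'tool_rot': array([ 1.17603465e-01,  9.93060523e-01, -4.67835441e-04, -6.18645668e-05]), 'ft_force': array([ 0.16235214, -0.19469032, -0.94378358]), 'torque': array([ 0.02852593, -0.01500109,  0.06200699]), 'gripper_force': 0.0, 'grip_width': 0.09139496213386035}
```

View pics/top0.png

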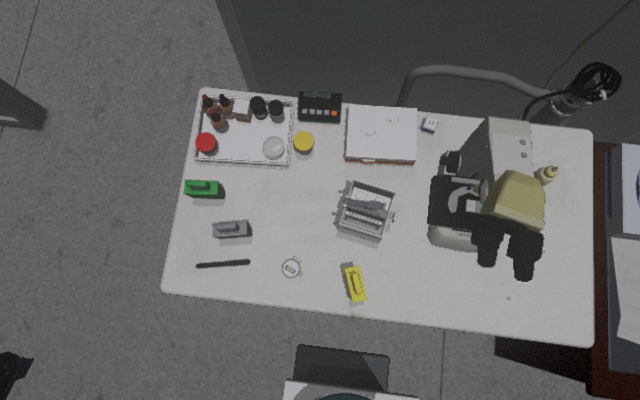

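View pics/side0.png

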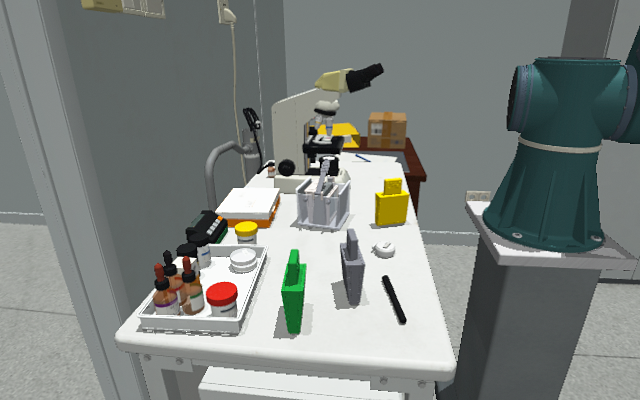

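```bash
cat > h.py <<'E'
import numpy as np,cv2
from station import readout,get_image,calibration,order,finder
def par(n):
    c=calibration(n);f=200/np.tan(np.radians(c['vfov']/2));return c,f,np.array(c['view'])
def ray(n,uv):
    c,f,V=par(n);d=np.array([(uv[0]-c['cx'])/f,(uv[1]-c['cy'])/f]);s=d.copy()
    for _ in range(20): s=d/(1+c['k1']*(s@s))
    R=V[:3,:3];return -R.T@V[:3,3],R.T@np.array([s[0],s[1],1])
def atz(n,uv,z):
    o,d=ray(n,uv);return o+d*(z-o[2])/d[2]
def proj(n,P):
    c,f,V=par(n);p=(V[:3,:3]@np.atleast_2d(P).T).T+V[:3,3];s=p[:,:2]/p[:,2:];s=s*(1+c['k1']*(s**2).sum(1,keepdims=True))
    return s*f+[c['cx'],c['cy']]
def tri(uva,uvb):
    A=np.zeros((3,3));b=np.zeros(3)
    for n,uv in(("top",uva),("side",uvb)):
        o,d=ray(n,uv);d/=np.linalg.norm(d);M=np.eye(3)-np.outer(d,d);A+=M;b+=M@o
    return np.linalg.solve(A,b)
E
python3 - <<'E'
from h import *
for t in["cell","strap_hinge","strap_pad","cassette_top","cassette","dam","wedge","wedge_tab"]:
    for n in("top","side"):
        print(t,n,[(round(r['p'],2),np.round(r['xy'],1).tolist()) for r in finder.landmark_of(t,n)][:4])
i=get_image("top")[165:260,190:410];cv2.imwrite("pics/t1.png",cv2.resize(i,None,fx=3.6,fy=3.6,interpolation=2)[:,:,::-1])
i=get_image("side")[140:310,270:380];cv2.imwrite("pics/s1.png",cv2.resize(i,None,fx=3.5,fy=3.5,interpolation=2)[:,:,::-1])
E
```

```text
cell top [(0.96, [362.7, 215.5])]
cell side [(0.95, [323.3, 218.9])]
strap_hinge top [(0.6, [343.2, 200.8]), (0.33, [222.5, 260.6])]
strap_hinge side [(0.5, [316.9, 193.9])]
strap_pad top [(0.81, [373.3, 202.7])]
strap_pad side [(0.74, [327.6, 163.9])]
cassette_top top [(0.54, [363.1, 215.8])]
cassette_top side [(0.59, [334.4, 189.9])]
cassette top [(0.66, [362.9, 223.3]), (0.35, [368.5, 208.3])]
cassette side []
dam top [(0.87, [367.3, 206.2]), (0.63, [363.4, 223.7])]
dam side [(0.59, [351.3, 292.7])]
wedge top [(0.66, [229.3, 227.8]), (0.6, [370.4, 206.8]), (0.58, [238.1, 235.5]), (0.58, [358.7, 285.3])]
wedge side [(0.92, [351.6, 294.3]), (0.76, [294.1, 315.4]), (0.63, [391.9, 224.9])]
wedge_tab top [(0.87, [356.4, 284.5]), (0.72, [228.5, 228.8]), (0.63, [197.3, 185.6])]
wedge_tab side [(0.94, [390.1, 184.3]), (0.82, [292.5, 267.2]), (0.61, [352.4, 243.3]), (0.6, [318.0, 195.7])]
```

View pics/t1.png

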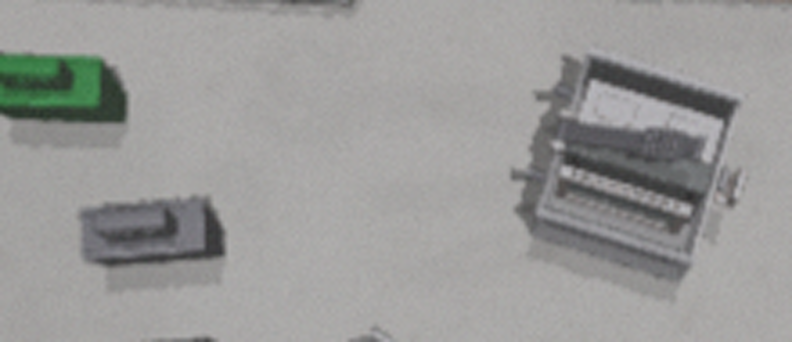

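View pics/s1.png

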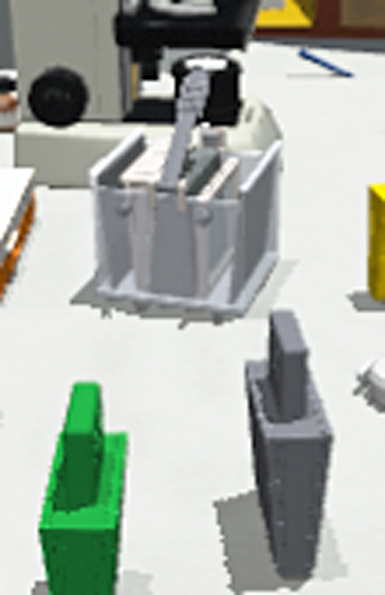

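```bash
cat > fit.py <<'E'
from h import *
from scipy.optimize import minimize
def hull(n,P,S=4):
    m=np.zeros((400*S,640*S),np.uint8)
    for p in P:
        q=(proj(n,p)+.5)*S-.5
        cv2.fillConvexPoly(m,cv2.convexHull(np.round(q).astype(np.int32)),1)
    return m
def box(x,y,z0,z1):return np.array([[a,b,c] for a in(-x,x) for b in(-y,y) for c in(z0,z1)])
wedge=[np.vstack([box(.007,.04,0,0),box(.0105,.04,.006,.006),box(.0175,.04,.085,.085)]),box(.007,.023,.085,.125)]
cell=[box(.058,.054,0,.102)]   # long walls reach .102, end walls .089: hull
cell=[np.vstack([box(.058,.054,0,.089)]),box(.058,.054,.0,.002)]+[np.array([[s*a,b,c] for a in(.044,.058) for b in(-.054,.054) for c in(0,.102)]) for s in(-1,1)]
def place(M,v,z=0):
    c,s=np.cos(v[2]),np.sin(v[2]);R=np.array([[c,-s,0],[s,c,0],[0,0,1]])
    return [p@R.T+[v[0],v[1],z] for p in M]
def fit(M,masks,v0,z=0):
    B={n:cv2.resize(m.astype(np.uint8),None,fx=4,fy=4,interpolation=0) for n,m in masks.items()}
    def cost(u):
        v=u*[.01,.01,.1];t=0
        for n,b in B.items():
            h=hull(n,place(M,v,z));t+=1-(h&b).sum()/max(1,(h|b).sum())
        return t
    u=np.array(v0)/[.01,.01,.1]
    for k in(1,.3): 
        r=minimize(cost,u,method="Nelder-Mead",options=dict(initial_simplex=[u]+[u+k*e for e in np.eye(3)],maxfev=90));u=r.x
    return u*[.01,.01,.1],r.fun
def best(t,n,uv):
    L=[r for r in finder.regions_of(t,n) if np.hypot(*(np.array(r['xy'])-uv))<25]
    return L[0]['pixels'] if L else None
E
python3 - <<'E'
from fit import *
for t,M,u,s,z in(("wedge",wedge,(231,229),(351,268),.05),("cell",cell,(367,210),(323,205),.06)):
    ms={n:best(t,n,q) for n,q in(("top",u),("side",s))};ms={n:m for n,m in ms.items() if m is not None}
    p=atz("top",u,z)
    print(t,list(ms),p, [m.sum() for m in ms.values()])
    v0=[p[0],p[1],0 if t=="wedge" else -.15]
    for k in [list(ms)]+[[n] for n in ms]:
        v,f=fit(M,{n:ms[n] for n in k},v0);print(k,np.round(v,4),round(f,3))
        if len(k)==2: np.save(t+".npy",v)
print("pad",tri((373.3,202.7),(327.6,163.9)),"hinge",tri((343.2,200.8),(316.9,193.9)),"ct",tri((363.1,215.8),(334.4,189.9)),"tab",tri((228.5,228.8),(352.4,243.3)))
out=[]
for n,(a,b,c,d) in(("top",(165,260,190,410)),("side",(140,310,270,380))):
    i=cv2.resize(get_image(n)[a:b,c:d],None,fx=3.5,fy=3.5,interpolation=2)[:,:,::-1].copy()
    for t,M in(("wedge",wedge),("cell",cell)):
        for P in place(M,np.load(t+".npy")):
            q=(proj(n,P)-[c,a]+.5)*3.5
            cv2.polylines(i,[cv2.convexHull(q.astype(np.int32))],1,(0,0,255) if t=="wedge" else (255,0,0),1)
    cv2.imwrite(f"pics/o_{n}.png",i);out.append(i)
H=max(o.shape[0] for o in out)
big=np.hstack([cv2.copyMakeBorder(o,0,H-o.shape[0],0,0,0) for o in out]);k=790/big.shape[1]
cv2.imwrite("pics/o1.png",cv2.resize(big,None,fx=k,fy=k,interpolation=3))
E
```

```text
wedge ['top', 'side'] [0.48252875 0.33223085 0.05      ] [np.int64(642), np.int64(1319)]
['top', 'side'] [0.4771 0.3297 0.195 ] 0.208
['top'] [0.4801 0.33   0.1836] 0.051
['side'] [0.4763 0.3302 0.1933] 0.047
cell ['top', 'side'] [0.5669874 0.0106458 0.06     ] [np.int64(2066), np.int64(2455)]
['top', 'side'] [ 0.5649  0.013  -0.1947] 0.504
['top'] [ 0.567   0.0134 -0.1884] 0.31
['side'] [ 0.5627  0.0133 -0.2106] 0.173
pad [0.55901756 0.00415977 0.15399227] hinge [0.57405724 0.07075268 0.09477508] ct [0.53980482 0.02011749 0.08846596] tab [0.47549953 0.32620135 0.10184307]
```

View pics/o1.png

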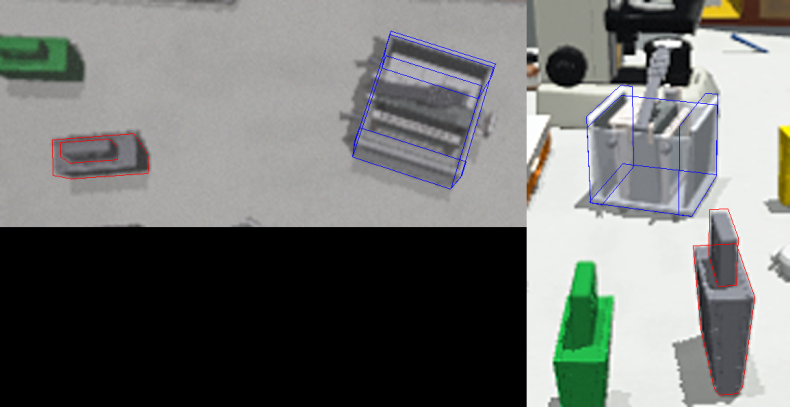

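>>> {"op": "jog_arm", "data": {"steps": [[91, [0, 0, -8], [0, 0, 10.7]], [91, [0, 0, -8], [0, 0, 10.7]], [91, [0, 0, -8], [0, 0, 10.7]], [91, [0, 0, -8], [0, 0, 10.7]], [91, [0, 0, -8], [0, 0, 10.7]], [91, [0, 0, -8], [0, 0, 10.7]], [91, [0, 0, -8], [0, 0, 10.7]], [91, [0, 0, -4], [0, 0, 10.7]]], "squeeze": 20}}

```text
time_s: 2.3
tcp_pos: [0.1636, 0.6808, 0.2612]
tool_rot: [0.763, 0.646, 0.0, -0.0]
ft_force: [-0.4, 0.1, 0.6]
grip_width: 0.091
gripper_force: 0.0
```

```bash
cat > plan.py <<'E'
import sys,numpy as np
from scipy.spatial.transform import Rotation as R
from station import readout
# target x y z(m) and world angle of tool y (deg)
t=np.array([float(a) for a in sys.argv[1:4]]);a=np.radians(float(sys.argv[4]))
s=readout.read_state();r=R.from_quat(s['tool_rot'])
y=np.array([np.cos(a),np.sin(a),0]);z=np.array([0,0,-1.]);g=R.from_matrix(np.array([np.cross(y,z),y,z]).T)
print("t",round(s['time_s'],2),"tcp",np.round(s['tcp_pos'],4),"shift mm",np.round(r.inv().apply(t-s['tcp_pos'])*1000,1),"turn deg",np.round(np.degrees((r.inv()*g).as_rotvec()),2),"shift in goal axes",np.round(g.inv().apply(t-s['tcp_pos'])*1000,1),"F",np.round(s['ft_force'],2),"w",round(s['grip_width'],4),round(s['gripper_force'],1))
E
python3 plan.py .562 -.0015 .26 -11.2
```

```text
t 2.3 tcp [0.1636 0.6808 0.2612] shift mm [-607.5  505.2    1. ] turn deg [ 0.   -0.03  1.74] shift in goal axes [-591.9  523.4    1.2] F [-0.44  0.09  0.64] w 0.091 0.0
```

>>> {"op": "jog_arm", "data": {"steps": [[0, [-40, 33, 0], [0, 0, 1.7]], [0, [-40, 35, 0], [0, 0, 0]], [0, [-40, 35, 0], [0, 0, 0]], [0, [-40, 35, 0], [0, 0, 0]], [0, [-40, 35, 0], [0, 0, 0]], [0, [-40, 35, 0], [0, 0, 0]], [0, [-40, 35, 0], [0, 0, 0]], [0, [-40, 35, 0], [0, 0, 0]]]}}

```text
time_s: 3.3
tcp_pos: [0.3786, 0.3134, 0.261]
tool_rot: [0.771, 0.637, 0.0, 0.0]
ft_force: [-0.3, 0.4, -0.0]
grip_width: 0.0137
gripper_force: 0.0
```

>>> {"op": "jog_arm", "data": {"steps": [[0, [-40, 35, 0], [0, 0, 0]], [0, [-40, 35, 0], [0, 0, 0]], [0, [-40, 35, 0], [0, 0, 0]], [0, [-40, 35, 0], [0, 0, 0]], [0, [-40, 35, 0], [0, 0, 0]], [0, [-40, 35, 0], [0, 0, 0]], [0, [-32, 35, 0], [0, 0, 0]], [0, [0, 0, 0], [0, 0, 0]]]}}

```text
time_s: 4.3
tcp_pos: [0.5689, -0.0003, 0.2607]
tool_rot: [0.771, 0.636, 0.0, 0.0]
ft_force: [0.7, -0.2, -0.1]
grip_width: 0.0003
gripper_force: 0.0
```

```bash
python3 plan.py .562 -.0015 .26 -11.2
```

```text
t 4.3 tcp [ 5.689e-01 -3.000e-04  2.607e-01] shift mm [-2.4 -6.5  0.7] turn deg [0.02 0.01 0.23] shift in goal axes [-2.5 -6.5  0.7] F [ 0.67 -0.16 -0.05] w 0.0003 0.0
```

>>> {"op": "jog_arm", "data": {"steps": [[0, [-2.5, -6.5, 0], [0, 0, 0]], [0, [0, 0, 25], [0, 0, 0]], [0, [0, 0, 25], [0, 0, 0]], [0, [0, 0, 20], [0, 0, 0]], [0, [0, 0, 20], [0, 0, 0]], [0, [0, 0, 20], [0, 0, 0]], [0, [0, 0, 20], [0, 0, 0]], [0, [0, 0, 13], [0, 0, 0]]]}}

```text
time_s: 5.3
tcp_pos: [0.5602, 0.0009, 0.1167]
tool_rot: [0.77, 0.638, -0.0, -0.0]
ft_force: [-0.0, -0.6, 0.2]
grip_width: 0.0006
gripper_force: 0.3
```

>>> {"op": "jog_arm", "data": {"steps": [[0, [0, 0, 3], [0, 0, 0]], [0, [0, 0, 2], [0, 0, 0]], [0, [0, 0, 1], [0, 0, 0]], [0, [0, 0, 1], [0, 0, 0]], [0, [0, 0, 0], [0, 0, 0]], [0, [0, 0, 0], [0, 0, 0]], [0, [0, 0, 0], [0, 0, 0]], [0, [0, 0, 0], [0, 0, 0]]]}}

```text
time_s: 6.3
tcp_pos: [0.5607, 0.0006, 0.1108]
tool_rot: [0.771, 0.637, 0.0, 0.0]
ft_force: [0.5, 0.5, -1.0]
grip_width: 0.0004
gripper_force: 0.3
```

>>> {"op": "jog_arm", "data": {"steps": [[0, [0, 0, 1], [0, 0, 0]], [0, [0, 0, 0.5], [0, 0, 0]], [0, [0, 0, 0.5], [0, 0, 0]], [0, [0, 0, 0.5], [0, 0, 0]], [0, [0, 0, 0.5], [0, 0, 0]], [0, [0, 0, 0], [0, 0, 0]], [0, [0, 0, 0], [0, 0, 0]], [0, [0, 0, 0], [0, 0, 0]]]}}

```text
time_s: 7.3
tcp_pos: [0.5607, 0.0006, 0.1077]
tool_rot: [0.771, 0.637, -0.0, -0.0]
ft_force: [-0.5, -0.2, 0.1]
grip_width: 0.0005
gripper_force: 0.1
```

```bash
python3 - <<'E'
from h import *
a=get_image("top")[160:260,300:430];b=get_image("side")[130:240,270:380]
a=cv2.resize(a,None,fx=3.3,fy=3.3,interpolation=2);b=cv2.resize(b,None,fx=3,fy=3,interpolation=2)
cv2.imwrite("pics/p2.png",np.hstack([a[:330],b])[:,:,::-1])
E
```

```text
(no output)
```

View pics/p2.png

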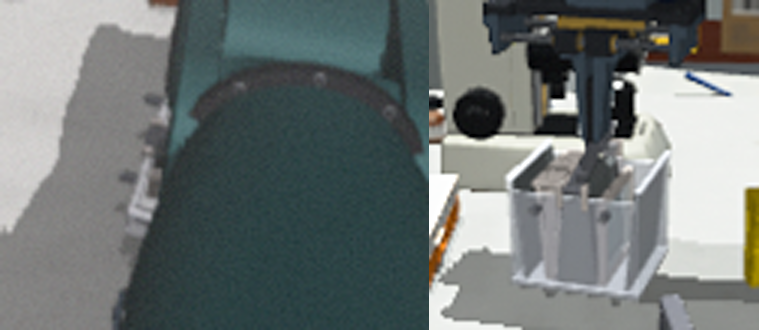

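```bash
python3 - <<'E'
from h import *
b=get_image("side")[165:215,295:355]
cv2.imwrite("pics/p3.png",cv2.resize(b,None,fx=10,fy=10,interpolation=2)[:,:,::-1])
s=readout.read_state();p=s['tcp_pos']-[0,0,.011]
print(proj("side",p)); 
from fit import place
v=np.array([.565,.0133,-.195])
print(proj("side",place([np.array([[0,.053,.098],[0,-.053,.098],[-.007,-.015,.098],[.007,-.015,.098]])],v)[0]))
for t in("strap_pad","strap_hinge"):print([(r['p'],r['xy']) for r in finder.landmark_of(t,"side")])
E
```

```text
[[324.924786   183.66754768]]
[[316.35496319 191.81530673]
 [328.59673807 178.44798643]
 [326.99147896 183.1937979 ]
 [321.96984098 182.70364148]]
[(0.43, [326.1, 172.2])]
[(0.47, [317.1, 192.2])]
```

View pics/p3.png

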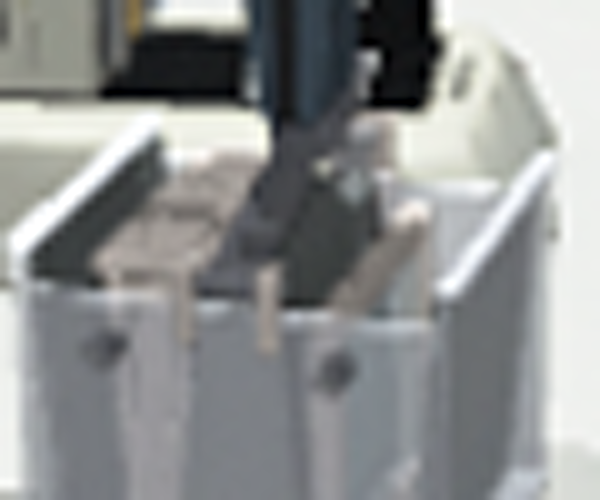

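```bash
python3 - <<'E'
from fit import *
from scipy.spatial.transform import Rotation as R
i=cv2.resize(get_image("side")[150:210,295:355],None,fx=10,fy=10,interpolation=2)[:,:,::-1].copy()
def dr(P,col): cv2.polylines(i,[cv2.convexHull(((proj("side",P)-[295,150]+.5)*10).astype(np.int32))],1,col,1)
v=np.array([.563,.0133,-.2])
def strap(th):
    q=np.array([[a,-d,z] for a in(-.007,.007) for d in(0,.106) for z in(-.002,.003)])
    q=q@R.from_rotvec([-th,0,0]).as_matrix().T+[0,.053,.095]
    return place([q],v)[0]
for th,c in((0,(0,255,0)),(.2,(255,0,0))):dr(strap(th),c)
s=readout.read_state();r=R.from_quat(s['tool_rot'])
dr(s['tcp_pos']+r.apply(box(.016,.0135,-.03,.011)),(0,0,255))
dr(place([box(.003,.003,.09,.103)+[0,-.064,0]],v)[0],(0,255,255))
cv2.imwrite("pics/p4.png",i)
E
```

```text
(no output)
```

View pics/p4.png

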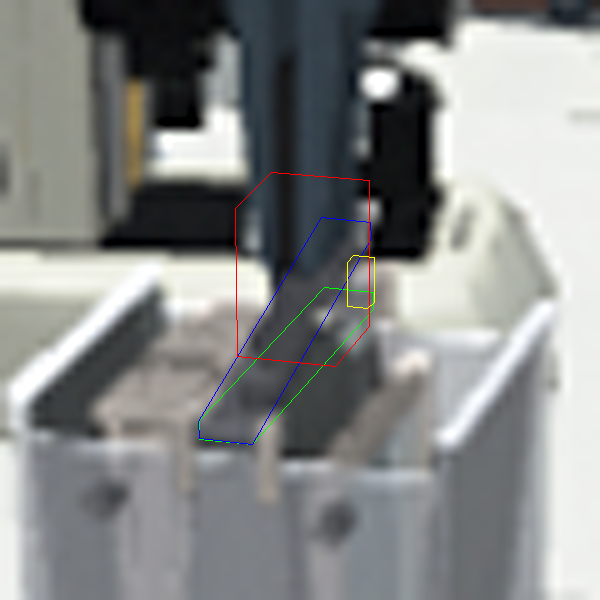

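>>> {"op": "jog_arm", "data": {"steps": [[0, [0, 0, 1], [0, 0, 0]], [0, [0, 0, 1], [0, 0, 0]], [0, [0, 0, 1], [0, 0, 0]], [0, [0, 0, 1], [0, 0, 0]], [0, [0, 0, 0], [0, 0, 0]], [0, [0, 0, 0], [0, 0, 0]], [0, [0, 0, 0], [0, 0, 0]], [0, [0, 0, 0], [0, 0, 0]]]}}

```text
time_s: 8.6
tcp_pos: [0.5607, 0.0006, 0.1038]
tool_rot: [0.771, 0.637, 0.0, 0.0]
ft_force: [1.0, -0.7, 0.6]
grip_width: 0.0008
gripper_force: 0.1
```

>>> {"op": "jog_arm", "data": {"steps": [[0, [0, 0, 1], [0, 0, 0]], [0, [0, 0, 1], [0, 0, 0]], [0, [0, 0, 1], [0, 0, 0]], [0, [0, 0, 0], [0, 0, 0]], [0, [0, 0, 0], [0, 0, 0]], [0, [0, 0, 0], [0, 0, 0]], [0, [0, 0, 0], [0, 0, 0]], [0, [0, 0, 0], [0, 0, 0]]]}}

```text
time_s: 9.6
tcp_pos: [0.5607, 0.0006, 0.1007]
tool_rot: [0.771, 0.637, -0.0, -0.0]
ft_force: [-0.3, -0.6, -0.1]
grip_width: 0.0008
gripper_force: 0.1
```

>>> {"op": "jog_arm", "data": {"steps": [[0, [0, 0, 1], [0, 0, 0]], [0, [0, 0, 1], [0, 0, 0]], [0, [0, 0, 1], [0, 0, 0]], [0, [0, 0, 1], [0, 0, 0]], [0, [0, 0, 0], [0, 0, 0]], [0, [0, 0, 0], [0, 0, 0]], [0, [0, 0, 0], [0, 0, 0]], [0, [0, 0, 0], [0, 0, 0]]]}}

```text
time_s: 10.6
tcp_pos: [0.5607, 0.0006, 0.0967]
tool_rot: [0.771, 0.637, -0.0, -0.0]
ft_force: [0.6, -0.5, 0.4]
grip_width: 0.0004
gripper_force: 0.1
```

```bash
python3 - <<'E'
from fit import *
from scipy.spatial.transform import Rotation as R
i=cv2.resize(get_image("side")[150:210,295:355],None,fx=10,fy=10,interpolation=2)[:,:,::-1].copy()
def dr(P,col): cv2.polylines(i,[cv2.convexHull(((proj("side",P)-[295,150]+.5)*10).astype(np.int32))],1,col,1)
v=np.array([.563,.0133,-.2])
def strap(th):
    q=np.array([[a,-d,z] for a in(-.007,.007) for d in(0,.106) for z in(-.002,.003)])
    q=q@R.from_rotvec([-th,0,0]).as_matrix().T+[0,.053,.095]
    return place([q],v)[0]
for th,c in((0,(0,255,0)),(.12,(255,0,0))):dr(strap(th),c)
s=readout.read_state();r=R.from_quat(s['tool_rot'])
print(s['tcp_pos'],s['ft_force'])
cv2.imwrite("pics/p5.png",i)
E
```

```text
[0.56069265 0.00058266 0.09674251] [ 0.4523735  -1.44188081  1.0268361 ]
```

View pics/p5.png

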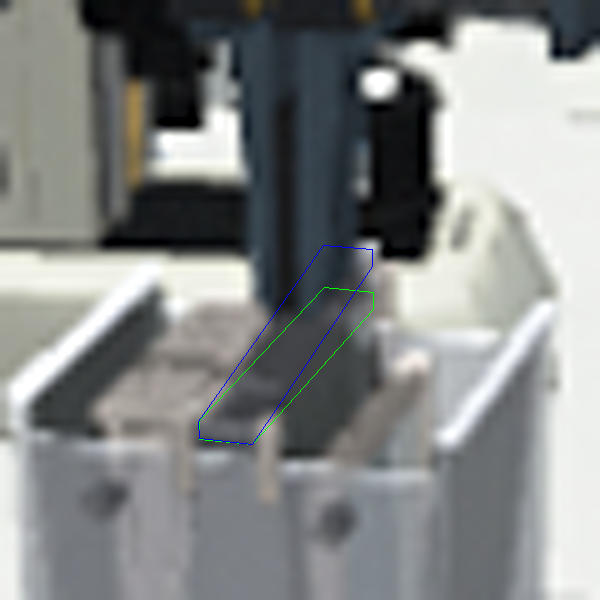

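>>> {"op": "jog_arm", "data": {"steps": [[0, [0, 0, 1], [0, 0, 0]], [0, [0, 0, 1], [0, 0, 0]], [0, [0, 0, 1], [0, 0, 0]], [0, [0, 0, 1], [0, 0, 0]], [0, [0, 0, 1], [0, 0, 0]], [0, [0, 0, 0], [0, 0, 0]], [0, [0, 0, 0], [0, 0, 0]], [0, [0, 0, 0], [0, 0, 0]]]}}

```text
time_s: 11.65
tcp_pos: [0.5607, 0.0005, 0.0918]
tool_rot: [0.771, 0.637, 0.0, 0.0]
ft_force: [-1.1, -1.2, 2.7]
grip_width: 0.0008
gripper_force: 1.5
```

>>> {"op": "jog_arm", "data": {"steps": [[0, [0, 0, 1], [0, 0, 0]], [0, [0, 0, 1], [0, 0, 0]], [0, [0, 0, 0], [0, 0, 0]], [0, [0, 0, 0], [0, 0, 0]], [0, [0, 0, 0], [0, 0, 0]], [0, [0, 0, 0], [0, 0, 0]], [0, [0, 0, 0], [0, 0, 0]], [0, [0, 0, 0], [0, 0, 0]]]}}

```text
time_s: 12.65
tcp_pos: [0.5608, 0.0006, 0.0897]
tool_rot: [0.771, 0.637, 0.0, 0.0]
ft_force: [-1.4, -3.2, 4.2]
grip_width: 0.0003
gripper_force: 2.0
```

>>> {"op": "jog_arm", "data": {"steps": [[0, [0, 0, 1], [0, 0, 0]], [0, [0, 0, 0], [0, 0, 0]], [0, [0, 0, 0], [0, 0, 0]], [0, [0, 0, 0], [0, 0, 0]], [0, [0, 0, 0], [0, 0, 0]], [0, [0, 0, 0], [0, 0, 0]], [0, [0, 0, 0], [0, 0, 0]], [0, [0, 0, 0], [0, 0, 0]]]}}

```text
time_s: 13.65
tcp_pos: [0.5607, 0.0006, 0.0887]
tool_rot: [0.771, 0.637, -0.0, -0.0]
ft_force: [0.9, -1.8, 1.9]
grip_width: 0.0003
gripper_force: 1.1
```

>>> {"op": "jog_arm", "data": {"steps": [[0, [0, 0, 1], [0, 0, 0]], [0, [0, 0, 0], [0, 0, 0]], [0, [0, 0, 0], [0, 0, 0]], [0, [0, 0, 0], [0, 0, 0]], [0, [0, 0, 0], [0, 0, 0]], [0, [0, 0, 0], [0, 0, 0]], [0, [0, 0, 0], [0, 0, 0]], [0, [0, 0, 0], [0, 0, 0]]]}}

```text
time_s: 14.65
tcp_pos: [0.5606, 0.0006, 0.0877]
tool_rot: [0.771, 0.637, -0.0, -0.0]
ft_force: [-0.4, -0.5, -0.6]
grip_width: 0.0009
gripper_force: 0.1
```

>>> {"op": "jog_arm", "data": {"steps": [[0, [0, 0, 0.7], [0, 0, 0]], [0, [0, 0, 0], [0, 0, 0]], [0, [0, 0, 0], [0, 0, 0]], [0, [0, 0, 0.7], [0, 0, 0]], [0, [0, 0, 0], [0, 0, 0]], [0, [0, 0, 0], [0, 0, 0]], [0, [0, 0, 0], [0, 0, 0]], [0, [0, 0, 0], [0, 0, 0]]]}}

```text
time_s: 15.65
tcp_pos: [0.5607, 0.0006, 0.0863]
tool_rot: [0.771, 0.637, 0.0, -0.0]
ft_force: [0.7, 0.1, -0.6]
grip_width: 0.0005
gripper_force: 0.0
```

>>> {"op": "jog_arm", "data": {"steps": [[0, [0, 0, 0.7], [0, 0, 0]], [0, [0, 0, 0], [0, 0, 0]], [0, [0, 0, 0], [0, 0, 0]], [0, [0, 0, 0.7], [0, 0, 0]], [0, [0, 0, 0], [0, 0, 0]], [0, [0, 0, 0], [0, 0, 0]], [0, [0, 0, 0], [0, 0, 0]], [0, [0, 0, 0], [0, 0, 0]]]}}

```text
time_s: 16.65
tcp_pos: [0.5608, 0.0006, 0.085]
tool_rot: [0.771, 0.637, 0.0, 0.0]
ft_force: [0.6, -0.6, 1.5]
grip_width: 0.0009
gripper_force: 0.8
```

```bash
python3 plan.py .562 -.0015 .2 -11.2; python3 - <<'E'
from h import *
for t in("strap_pad","strap_hinge"):print([(r['p'],r['xy']) for r in finder.landmark_of(t,"side")])
from fit import place
v=np.array([.563,.0133,-.2])
print(proj("side",place([np.array([[0,-.027,.100]])],v)[0]))
E
```

```text
t 16.65 tcp [0.5608 0.0006 0.085 ] shift mm [  -1.8    1.6 -115. ] turn deg [0.   0.   0.39] shift in goal axes [  -1.8    1.6 -115. ] F [ 0.57 -0.62  1.49] w 0.0009 0.8
[(0.49, [327.7, 174.6])]
[(0.54, [316.2, 191.4])]
[[326.59009548 180.81785839]]
```

>>> {"op": "jog_arm", "data": {"steps": [[0, [0, 0, 0.7], [0, 0, 0]], [0, [0, 0, 0], [0, 0, 0]], [0, [0, 0, 0], [0, 0, 0]], [0, [0, 0, 0.5], [0, 0, 0]], [0, [0, 0, 0], [0, 0, 0]], [0, [0, 0, 0], [0, 0, 0]], [0, [0, 0, 0], [0, 0, 0]], [0, [0, 0, 0], [0, 0, 0]]]}}

```text
time_s: 17.75
tcp_pos: [0.5609, 0.0005, 0.0844]
tool_rot: [0.771, 0.637, 0.0, 0.0]
ft_force: [-5.9, -1.0, 13.9]
grip_width: 0.0006
gripper_force: 7.2
```

>>> {"op": "jog_arm", "data": {"steps": [[0, [0, 0, -3], [0, 0, 0]], [0, [0, 0, -20], [0, 0, 0]], [0, [0, 0, -45], [0, 0, 0]], [20, [0, 0, -47], [0, 0, 0]], [91, [40, -20, 0], [0, 0, 0]], [91, [40, -20, 0], [0, 0, 0]], [91, [40, -20, 0], [0, 0, 0]], [91, [40, -20, 0], [0, 0, 0]]]}}

```text
time_s: 18.75
tcp_pos: [0.5118, 0.1741, 0.2001]
tool_rot: [0.771, 0.637, 0.001, 0.0]
ft_force: [0.3, -0.4, 0.1]
grip_width: 0.0475
gripper_force: 0.0
```

>>> {"op": "jog_arm", "data": {"steps": [[91, [40, -20, 0], [0, 0, 0]], [91, [40, -20, 0], [0, 0, 0]], [91, [40, -20, 0], [0, 0, 0]], [91, [27, -5, 0], [0, 0, 0]], [91, [0, 0, 0], [0, 0, -7.5]], [91, [0, 0, 0], [0, 0, -7.5]], [91, [0, 0, 0], [0, 0, -7]], [91, [0, 0, 0], [0, 0, 0]]]}}

```text
time_s: 19.75
tcp_pos: [0.4759, 0.3294, 0.1998]
tool_rot: [0.635, 0.772, 0.0, 0.0]
ft_force: [0.3, -0.0, 0.4]
grip_width: 0.091
gripper_force: 0.0
```

```bash
python3 plan.py .478 .330 .2 10.9; python3 - <<'E'
from h import *
for n in("side","top"):
  get_image(n)
  for t in("strap_pad","strap_hinge"):print(n,t,[(round(r['p'],2),r['xy']) for r in finder.landmark_of(t,n)])
from fit import place
v=np.array([.565,.0133,-.2])
for n in("side","top"):print(proj(n,place([np.array([[0,-.027,.100],[0,.053,.095]])],v)[0]))
E
```

```text
t 19.75 tcp [0.4759 0.3294 0.1998] shift mm [ 0.1  2.1 -0.2] turn deg [ 0.04 -0.02  0.25] shift in goal axes [ 0.2  2.1 -0.2] F [ 0.29 -0.    0.37] w 0.091 0.0
side strap_pad [(0.64, [329.7, 181.4]), (0.16, [385.9, 253.5])]
side strap_hinge [(0.47, [314.2, 193.1])]
top strap_pad [(0.78, [378.8, 209.5]), (0.6, [302.0, 145.9])]
top strap_hinge [(0.74, [348.6, 201.0])]
[[325.84970491 180.79733833]
 [316.27424774 192.92249535]]
[[378.25294102 210.9023333 ]
 [345.56884048 200.79759158]]
```

>>> {"op": "jog_arm", "data": {"steps": [[91, [0, 2, 20], [0, 0, 0]], [91, [0, 0, 25], [0, 0, 0]], [91, [0, 0, 25], [0, 0, 0]], [91, [0, 0, 25], [0, 0, 0]], [91, [0, 0, 14], [0, 0, 0]], [30, [0, 0, 0], [0, 0, 0]], [30, [0, 0, 0], [0, 0, 0]], [30, [0, 0, 0], [0, 0, 0]]]}}

```text
time_s: 21.05
tcp_pos: [0.4783, 0.33, 0.0906]
tool_rot: [0.635, 0.773, 0.001, 0.0]
ft_force: [0.2, -0.1, 0.1]
grip_width: 0.064
gripper_force: 0.0
```

>>> {"op": "jog_arm", "data": {"steps": [[30, [0, 0, 0], [0, 0, 0]], [22, [0, 0, 0], [0, 0, 0]], [18, [0, 0, 0], [0, 0, 0]], [14, [0, 0, 0], [0, 0, 0]], [10, [0, 0, 0], [0, 0, 0]], [10, [0, 0, 0], [0, 0, 0]], [10, [0, 0, 0], [0, 0, 0]], [10, [0, 0, 0], [0, 0, 0]]], "squeeze": 25}}

```text
time_s: 22.05
tcp_pos: [0.4778, 0.3297, 0.0897]
tool_rot: [0.635, 0.773, 0.0, 0.0]
ft_force: [-0.7, 0.8, 0.4]
grip_width: 0.0139
gripper_force: 25.0
```

```bash
python3 plan.py .478 .330 .0905 10.9; python3 - <<'E'
from h import *
i=get_image("side")[180:320,300:410]
cv2.imwrite("pics/w1.png",cv2.resize(i,None,fx=4.2,fy=4.2,interpolation=2)[:,:,::-1])
E
```

```text
t 22.05 tcp [0.4778 0.3297 0.0897] shift mm [ 0.2  0.2 -0.8] turn deg [0.   0.   0.29] shift in goal axes [ 0.3  0.2 -0.8] F [-0.66  0.77  0.45] w 0.0139 25.0
```

>>> {"op": "jog_arm", "data": {"steps": [[28, [0, 0, 0], [0, 0, 0]], [28, [0, 0, 0], [0, 0, 0]], [28, [0, 0, 5], [0, 0, 0]], [28, [0, 0, 5], [0, 0, 0]], [10, [0, 0, 0], [0, 0, 0]], [10, [0, 0, 0], [0, 0, 0]], [10, [0, 0, 0], [0, 0, 0]], [10, [0, 0, 0], [0, 0, 0]]], "squeeze": 45}}

```text
time_s: 23.1
tcp_pos: [0.4777, 0.3297, 0.0797]
tool_rot: [0.635, 0.773, -0.0, -0.0]
ft_force: [0.1, 0.1, -1.5]
grip_width: 0.0136
gripper_force: 45.0
```

>>> {"op": "jog_arm", "data": {"steps": [[10, [0, 0, -10], [0, 0, 0]], [10, [0, 0, -20], [0, 0, 0]], [10, [0, 0, -30], [0, 0, 0]], [10, [0, 0, -30], [0, 0, 0]], [10, [0, 0, -30], [0, 0, 0]], [10, [-20, 0, -15], [0, 0, 0]], [10, [-30, 0, 0], [0, 0, 0]], [10, [-30, -2, 0], [0, 0, 0]]]}}

```text
time_s: 24.1
tcp_pos: [0.4914, 0.2491, 0.2153]
tool_rot: [0.635, 0.773, 0.0, 0.0]
ft_force: [0.2, -1.3, -2.6]
grip_width: 0.0137
gripper_force: 45.0
```

>>> {"op": "jog_arm", "data": {"steps": [[10, [-35, -2, 0], [0, 0, 0]], [10, [-35, -2, 0], [0, 0, 0]], [10, [-35, -2, 0], [0, 0, 0]], [10, [-35, -2, 0], [0, 0, 0]], [10, [-35, 0, 0], [0, 0, 0]], [10, [-30, 0, 0], [0, 0, 5]], [10, [-20, 0, 0], [0, 0, 8.5]], [10, [0, 0, 0], [0, 0, 8.5]]]}}

```text
time_s: 25.1
tcp_pos: [0.5251, 0.0262, 0.2151]
tool_rot: [0.773, 0.635, -0.0, 0.0]
ft_force: [-0.1, -0.0, -2.3]
grip_width: 0.0141
gripper_force: 45.0
```

```bash
python3 plan.py .5262 .0209 .215 -11.2; python3 - <<'E'
from fit import *
s=readout.read_state();p=s['tcp_pos']
m=best("wedge","side",proj("side",p)[0]); 
if m is not None:print("wedge side",fit(wedge,{"side":m},[p[0],p[1],-.195],z=p[2]-.0797))
mc=best("cell","side",(323,205))
v,f=fit(cell,{"side":mc},[.5645,.0133,-.195]);print("cell side",v,f)
print("tri cell",tri((362.7,215.5),(323.3,218.9)))
E
```

```text
t 25.1 tcp [0.5251 0.0262 0.2151] shift mm [-5.   2.1  0.1] turn deg [-0.    0.02 -0.  ] shift in goal axes [-5.   2.1  0.1] F [-0.06 -0.   -2.29] w 0.0141 45.0
cell side [0.57467267 0.020551   0.0744773 ] 0.5082838563754595
tri cell [0.56404455 0.01637413 0.00057898]
```

>>> {"op": "jog_arm", "data": {"steps": [[10, [-5, 2, 0], [0, 0, 0]], [10, [0, 0, 10], [0, 0, 0]], [10, [0, 0, 10], [0, 0, 0]], [10, [0, 0, 6], [0, 0, 0]], [10, [0, 0, 0], [0, 0, 0]], [10, [0, 0, 0], [0, 0, 0]], [10, [0, 0, 0], [0, 0, 0]], [10, [0, 0, 0], [0, 0, 0]]]}}

```text
time_s: 26.2
tcp_pos: [0.5266, 0.023, 0.189]
tool_rot: [0.771, 0.637, 0.0, 0.0]
ft_force: [-0.2, 0.5, -2.6]
grip_width: 0.014
gripper_force: 45.0
```

```bash
python3 plan.py .5262 .0209 .189 -11.2; python3 - <<'E'
from fit import *
s=readout.read_state();p=s['tcp_pos']
a,b,c,d=135,235,275,375
i=cv2.resize(get_image("side")[a:b,c:d],None,fx=6,fy=6,interpolation=2)[:,:,::-1].copy()
def dr(P,col):
    for q in P: cv2.polylines(i,[cv2.convexHull(((proj("side",q)-[c,a]+.5)*6).astype(np.int32))],1,col,1)
dr(place(wedge,[p[0],p[1],-.195],p[2]-.0797),(0,0,255))
dr(place(cell,[.5645,.0133,-.195]),(255,0,0))
dr(place([np.array([[x,y,z]for x in(-.019,-.027) for y in(-.045,.045) for z in(.086,.086)])],[.5645,.0133,-.195]),(0,255,0))
cv2.imwrite("pics/last.png",i)
E
```

```text
t 26.2 tcp [0.5266 0.023  0.189 ] shift mm [-2.2 -0.  -0. ] turn deg [ 0.02 -0.    0.39] shift in goal axes [-2.2 -0.  -0. ] F [-0.19  0.5  -2.57] w 0.014 45.0
```

View pics/last.png

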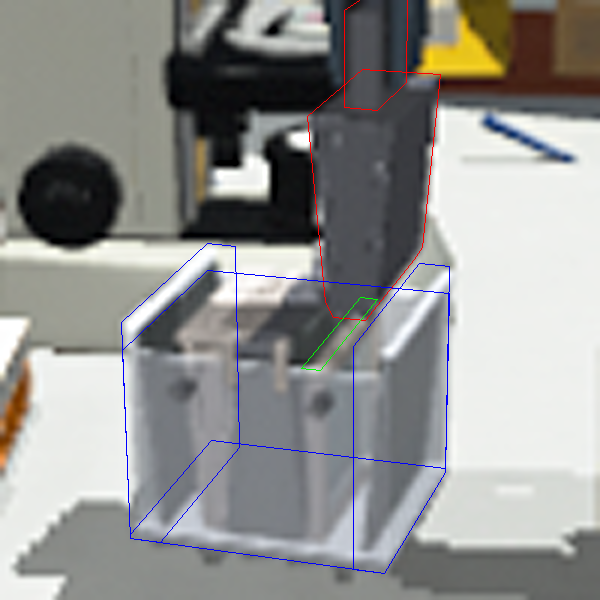

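>>> {"op": "jog_arm", "data": {"steps": [[10, [-2, 0, 5], [0, 0, 0]], [10, [0, 0, 5], [0, 0, 0]], [10, [0, 0, 5], [0, 0, 0]], [10, [0, 0, 4], [0, 0, 0]], [10, [0, 0, 4], [0, 0, 0]], [10, [0, 0, 4], [0, 0, 0]], [10, [0, 0, 3], [0, 0, 0]], [10, [0, 0, 0], [0, 0, 0]]]}}

```text
time_s: 27.25
tcp_pos: [0.526, 0.0211, 0.1585]
tool_rot: [0.771, 0.637, -0.0, -0.0]
ft_force: [0.5, 0.9, -1.8]
grip_width: 0.0139
gripper_force: 45.0
```

>>> {"op": "jog_arm", "data": {"steps": [[10, [0, 0, 4], [0, 0, 0]], [10, [0, 0.3, 4], [0, 0, 0]], [10, [0, 0.3, 4], [0, 0, 0]], [10, [0, 0.3, 4], [0, 0, 0]], [10, [0, 0.3, 4], [0, 0, 0]], [10, [0, 0, 0], [0, 0, 0]], [10, [0, 0, 0], [0, 0, 0]], [10, [0, 0, 0], [0, 0, 0]]]}}

```text
time_s: 28.25
tcp_pos: [0.5274, 0.0208, 0.1389]
tool_rot: [0.771, 0.637, 0.0, 0.0]
ft_force: [0.8, 0.1, -1.8]
grip_width: 0.0138
gripper_force: 45.0
```

>>> {"op": "jog_arm", "data": {"steps": [[10, [0, 0.3, 4], [0, 0, 0]], [10, [0, 0.3, 4], [0, 0, 0]], [10, [0, 0.2, 3], [0, 0, 0]], [10, [0, 0.2, 3], [0, 0, 0]], [10, [0, 0, 0], [0, 0, 0]], [10, [0, 0, 0], [0, 0, 0]], [10, [0, 0, 0], [0, 0, 0]], [10, [0, 0, 0], [0, 0, 0]]]}}

```text
time_s: 29.25
tcp_pos: [0.5283, 0.0206, 0.1248]
tool_rot: [0.771, 0.637, 0.0, 0.0]
ft_force: [-0.2, -0.9, -1.7]
grip_width: 0.0139
gripper_force: 45.0
```

>>> {"op": "jog_arm", "data": {"steps": [[10, [0, 0.2, 3], [0, 0, 0]], [10, [0, 0.2, 3], [0, 0, 0]], [10, [0, 0.2, 3], [0, 0, 0]], [10, [0, 0.1, 2], [0, 0, 0]], [10, [0, 0.1, 2], [0, 0, 0]], [10, [0, 0, 0], [0, 0, 0]], [10, [0, 0, 0], [0, 0, 0]], [10, [0, 0, 0], [0, 0, 0]]]}}

```text
time_s: 30.25
tcp_pos: [0.5291, 0.0205, 0.1118]
tool_rot: [0.771, 0.637, 0.0, 0.0]
ft_force: [0.8, 0.1, -1.8]
grip_width: 0.0138
gripper_force: 45.0
```

>>> {"op": "jog_arm", "data": {"steps": [[10, [0, 0.1, 2], [0, 0, 0]], [10, [0, 0.1, 2], [0, 0, 0]], [10, [0, 0.1, 2], [0, 0, 0]], [10, [0, 0.1, 1.5], [0, 0, 0]], [10, [0, 0, 1], [0, 0, 0]], [10, [0, 0, 0], [0, 0, 0]], [10, [0, 0, 0], [0, 0, 0]], [10, [0, 0, 0], [0, 0, 0]]]}}

```text
time_s: 31.25
tcp_pos: [0.5295, 0.0204, 0.1033]
tool_rot: [0.771, 0.637, 0.0, 0.0]
ft_force: [-0.2, -0.2, -1.7]
grip_width: 0.0136
gripper_force: 45.0
```

>>> {"op": "jog_arm", "data": {"steps": [[10, [0, 0, 1], [0, 0, 0]], [10, [0, 0, 1], [0, 0, 0]], [10, [0, 0, 1], [0, 0, 0]], [10, [0, 0, 1], [0, 0, 0]], [10, [0, 0, 0], [0, 0, 0]], [10, [0, 0, 0], [0, 0, 0]], [10, [0, 0, 0], [0, 0, 0]], [10, [0, 0, 0], [0, 0, 0]]]}}

```text
time_s: 32.25
tcp_pos: [0.5293, 0.0204, 0.0992]
tool_rot: [0.771, 0.637, -0.0, -0.0]
ft_force: [-2.4, 1.1, -2.5]
grip_width: 0.0139
gripper_force: 45.0
```

>>> {"op": "jog_arm", "data": {"steps": [[10, [0, 0, 0.5], [0, 0, 0]], [10, [0, 0, 0.5], [0, 0, 0]], [10, [0, 0, 0.5], [0, 0, 0]], [10, [0, 0, 0], [0, 0, 0]], [10, [0, 0, 0], [0, 0, 0]], [10, [0, 0, 0], [0, 0, 0]], [10, [0, 0, 0], [0, 0, 0]], [10, [0, 0, 0], [0, 0, 0]]]}}

```text
time_s: 33.25
tcp_pos: [0.5293, 0.0204, 0.0976]
tool_rot: [0.771, 0.637, -0.0, -0.0]
ft_force: [-5.1, 1.4, -2.1]
grip_width: 0.0136
gripper_force: 45.0
```

>>> {"op": "jog_arm", "data": {"steps": [[10, [0, -0.4, 0.5], [0, 0, 0]], [10, [0, 0, 0.5], [0, 0, 0]], [10, [0, 0, 0], [0, 0, 0]], [10, [0, 0, 0], [0, 0, 0]], [10, [0, 0, 0], [0, 0, 0]], [10, [0, 0, 0], [0, 0, 0]], [10, [0, 0, 0], [0, 0, 0]], [10, [0, 0, 0], [0, 0, 0]]]}}

```text
time_s: 34.25
tcp_pos: [0.5291, 0.0205, 0.0967]
tool_rot: [0.771, 0.637, 0.0, 0.0]
ft_force: [-3.7, 1.4, -2.2]
grip_width: 0.0137
gripper_force: 45.0
```

>>> {"op": "jog_arm", "data": {"steps": [[10, [0, -0.3, 0.5], [0, 0, 0]], [10, [0, 0, 0.5], [0, 0, 0]], [10, [0, 0, 0], [0, 0, 0]], [10, [0, 0, 0], [0, 0, 0]], [10, [0, 0, 0.5], [0, 0, 0]], [10, [0, 0, 0], [0, 0, 0]], [10, [0, 0, 0], [0, 0, 0]], [10, [0, 0, 0], [0, 0, 0]]]}}

```text
time_s: 35.25
tcp_pos: [0.5291, 0.0205, 0.096]
tool_rot: [0.771, 0.637, 0.0, 0.0]
ft_force: [-9.8, -0.1, 15.6]
grip_width: 0.0135
gripper_force: 45.0
```

>>> {"op": "jog_arm", "data": {"steps": [[10, [0, -0.4, -0.2], [0, 0, 0]], [10, [0, 0, 0], [0, 0, 0]], [10, [0, 0, 0], [0, 0, 0]], [10, [0, 0, 0], [0, 0, 0]], [10, [0, 0, 0], [0, 0, 0]], [10, [0, 0, 0], [0, 0, 0]], [10, [0, 0, 0], [0, 0, 0]], [10, [0, 0, 0], [0, 0, 0]]]}}

```text
time_s: 36.25
tcp_pos: [0.5291, 0.0206, 0.096]
tool_rot: [0.771, 0.637, 0.0, 0.0]
ft_force: [-3.9, -0.3, 7.1]
grip_width: 0.0139
gripper_force: 45.0
```

```bash
python3 plan.py .5291 .0205 .096 -11.2; python3 - <<'E'
from h import *
for t in("cassette_top","strap_pad"):print(t,[(round(r['p'],2),r['xy']) for r in finder.landmark_of(t,"side")])
from fit import place
v=np.array([.5645,.0133,-.195])
print(proj("side",place([np.array([[-.015,0,.087],[0,-.027,.1]])],v)[0]))
E
```

```text
t 36.25 tcp [0.5291 0.0206 0.096 ] shift mm [-0.1  0.   0. ] turn deg [ 0.07 -0.01  0.39] shift in goal axes [-0.1  0.   0. ] F [-3.92 -0.31  7.09] w 0.0139 45.0
cassette_top [(0.57, [334.6, 188.8])]
strap_pad [(0.51, [330.2, 182.1])]
[[328.44900895 189.29504687]
 [325.98679666 180.79783281]]
```

>>> {"op": "jog_arm", "data": {"steps": [[10, [0, -0.1, 0.2], [0, 0, 0]], [10, [0, 0, 0], [0, 0, 0]], [10, [0, 0, 0], [0, 0, 0]], [10, [0, 0, 0], [0, 0, 0]], [10, [0, 0, 0], [0, 0, 0]], [10, [0, 0, 0], [0, 0, 0]], [10, [0, 0, 0], [0, 0, 0]], [10, [0, 0, 0], [0, 0, 0]]]}}

```text
time_s: 37.35
tcp_pos: [0.5291, 0.0205, 0.096]
tool_rot: [0.771, 0.637, 0.0, 0.0]
ft_force: [-5.3, -0.7, 11.7]
grip_width: 0.0139
gripper_force: 45.0
```

Push is about 12 N, steady, with the wedge at its home height.

```bash
python3 -c "
from station import order,readout
print(readout.read_state()['ft_force']);print(order.job_done())"
```

```text
[-5.27341152 -0.67546615 11.66751876]
the job is handed in; nothing more can be done
None
```

I handed the job in at 37 s with the strap latched shut and the wedge home beside the cassette (underside about 16 mm up), still held and pushed down at about 12 N; I judged the cassette flush from the wedge's height and tightness, since it was mostly hidden from the cameras.

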